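Bed in and set the spindle bearing of a polishing lap

ROBOT

A 7-joint arm with a two-finger parallel gripper is mounted at the origin on the work surface. World frame = base frame: x ahead of the robot, y to its left, z up, the work surface at z = 0. Lengths are in mm, angles in rad, forces in N, time in s.
With the tool pointing down it reaches from about 425 to 925 mm from the base axis. Payload 6.8 kg.
Tool frame: the origin (TCP) lies between the finger pads, 19 mm behind the fingertips; this is the grasp point; z points along the fingers, y is the line along which they close (so a half turn about z gives the same grasp; the last joint's range is limited). The gripper opens to 88 mm and grips with 3 to 60 N. Pads are 20 mm wide; open, the fingers measure 115 mm over their backs; the gripper's body (75 mm by 178 mm) begins 61 mm behind the grasp point.
Start: joints at [-1.353, 0.477, 0.022, 1.555, -0.011, 1.109, -0.083], TCP at [216.042, 639.51, 241.364] pointing down, gripper open.
Joint ranges: [-2.96, 2.96], [-0.34, 2.1], [-1.41, 1.46], [0.24, 2.44], [-1.37, 4.51], [0.17, 1.92], [-2.96, 2.96]. Speed limits (rad/s): [2.39, 2.39, 3.14, 3.14, 3.14, 3.14, 3.14].

INTERFACE

Orientations are given as a 3x3 rotation matrix whose columns are the frame's x, y, z axes.
In Python, from station import sense, read_camera, close_job, look_for, spot_point gives the robot as it stands.
- The arm moves only by the tool step_arm, never from a script. Its argument "targets" is a list that holds one entry, the list of rows, each a list of 6 numbers: the shift along the tool's x, y, z in normalised numbers (1 is 600 mm), then the turn, a rotation vector about the tool's x, y, z in normalised numbers (1 is 4 rad). A call has 1 to 12 rows; each row is the pose to reach, as a shift and turn from the pose commanded when the call began, along the tool's axes at that moment; what a row does not reach only later rows make up. A row lasts 1/12 s, in which the tool goes at most 41.7 mm and 7.16 degrees, less where a joint would pass 70% of its speed; a pose out of reach is approached as far as the arm can. Shift and turn numbers lie between -1 and 1, and a call with a number outside is refused. A call with a gripper value outside its range is refused whole. "fingers" is the closure, from -1 (fully open) to 1 (shut), set as the call begins (left out, the last holds). The fingers move at their own pace and stop on an object; the grip force is fixed at half the most. Time passes only in rows, so rows that repeat a pose let the fingers close. It gives the time, the measured TCP pose, the force, the opening and the grip force at its end, in the units of the state.
- sense(): the state, without advancing time (a new reading comes with each control period).
- read_camera(name): name is "side" or "top"; returns a dict with "img" (480x640x3 uint8, red, green, blue), "intrinsics" (3x3 intrinsics, pixels), "dist" ([k1, k2, p1, p2, k3] as OpenCV has them; the pictures are not rectified), "camera_from_world" (4x4, takes a point from world to camera coordinates). Camera axes: x right, y down, z forward; pixel columns grow to the right and rows downward; lengths in mm; the calibration is good to about 2 mm. A picture is of the moment at which its call begins. There is no depth.
- close_job(): hands the job in; it is judged then, once.
Trained networks look in the newest picture that a camera, given by its name, has taken for a name from the list of things; names that differ only in an ending like _2 or _b are one class to them, and where a whole thing is asked for, a point or a joint stands for the part that bears it (a point fixed in the world has none). Each returns a list of dicts, best first, with "score" (0 to 1); they miss things now and then, are a little off and sometimes report something else, mostly with a low value. They report only what shows in the picture. A call takes as long as a camera call.
- look_for(name, camera): "bbox" ([centre column, centre row, width, height] in pixels, round what is visible of it).
- spot_point(name, camera): "xy" ([column, row] in pixels: a listed point, or the origin of a listed thing).
The state is a dict: "time": time; "joints": joint angles; "dq": joint speeds; "joint_efforts": joint torques, N m; "ee_pos": TCP position; "tcp_rot": TCP orientation; "contact_force": force on the tool from outside, world axes, zero at the start; "moment": the same for the moment, N m; "finger_gap": finger opening in mm; "gripper_force": force on a finger pad.
Only numpy, scipy, OpenCV 4.12 (cv2) and the standard library are available. Lean on these libraries where they do the work, as an engineer would, in place of code of your own. Each camera call takes 0.05 s, during which the arm holds its last target. There are 200 camera calls.

TASK

Set the spindle bearing of the polishing machine: first take the upright black knob on the brown polishing disc and turn the disc by hand through at least one full turn, either way, to bed the bearing in. Then turn the brass wing screw clockwise (seen from above) until it seats, back it off a quarter turn anticlockwise, and hold it there: finish with the wing screw still gripped and still at that quarter turn. Leave the four loose things around the machine where they stand.

Things in the scene. Friction and masses are not known exactly. Their poses are not given: they have to be found in the camera images.
- machine: polishing machine, fixed but placed anew each run: blue box 210 x 370 x 70 mm (x, y, z), origin under its centre, on the table; z up; -x is the side with the switch, roughly towards the robot (yaw within 0.6 rad). On top, with vertical axes: the disc (axis 90 mm from the origin along +y) and the wing screw (100 mm along -y).
- disc_centre (a point): on the disc's vertical axis, at its brown top face, 92 mm above the table. The disc is 150 mm across and 14 mm thick, aluminium with a brown face; a steel nut 28 mm across stands 6 mm above the face in the middle.
- disc_knob (a point): centre of the upright black knob on the disc: a cylinder 20 mm across, 34 mm tall, its axis 55 mm from the disc's axis, its top 17 mm above this point, the disc's face 19 mm below it. It spins freely on its own pin, so the hand need not turn as it goes round. At the start it is on the machine's -x side of the disc's axis. Site x and y turn with the disc.
- lap (a joint): angle of the disc, rad: 0 at the start of every run, grows anticlockwise seen from above, no stops; light drag (about 0.06 N m), it stays where it is left. A full turn is 6.28 either way.
- screw_wing (a point): centre of the brass wing, on the screw's vertical axis, 102 mm above the table. The wing is an upright plate 36 mm long (point x), 12 mm thick (point y), from 14 mm below this point to 12 mm above it; pinch it across the 12 mm from above. Its +x end is red. Below it: a round foot 22 mm across, then a fixed collar 52 mm across whose top is 22 mm below this point.
- screw (a joint): angle of the wing screw from its seat, rad: 0 = seated on a hard stop, grows anticlockwise seen from above, 1.57 = a quarter turn out. Starts 0.9 to 2.6 out; its height does not change; drag 0.08 N m, stays where left. Seated, the red end points along the machine's -y (away from the disc); a quarter turn out, along its +x (away from the switch).
- bottle: clear solvent bottle with red cap, 56 mm across, 140 mm tall, origin under its centre; stands loose beside the machine's +y end; leave alone
- compound_bar: green bar of polishing compound, 45 x 110 x 35 mm, origin under its centre; lies loose on the machine's -x side; leave alone
- spare_felt: cream felt polishing disc, 90 mm across, 22 mm thick, origin under its centre; lies loose on the machine's +x side; leave alone
- ring_cone: wooden ring cone on a foot 56 mm across, 75 mm tall, origin under its centre; stands loose beside the machine's -y end; leave alone

How it is judged (in metres and radians):
On the way, in this order (a step that is already met when the one before it is completed fails the run):
1. the disc has been turned a full turn from its start, either way (at least 6.2 rad) ((value of joint lap above 6.2 rad or value of joint lap below -6.2 rad)), for 0.1 s.
2. the wing screw is seated (within 0.07 rad of its stop), after the disc was turned (value of joint screw below 0.07 rad), for 0.1 s.
At the end, for the whole second after the job is handed in: the wing screw stands still a quarter turn (1.57 rad, give or take 0.21 rad or 12 degrees) out from its seat and is still gripped: the fingers press on it with more than 2 N and the TCP is within 40 mm of the wing's centre; the four loose things are within 30 mm of where they began (value of joint screw between 1.3608 and 1.7808 rad and velocity of joint screw between -0.1 and 0.1 rad/s and contact force between the fingers and screw above 2 N and distance between the grasp point and screw_wing below 0.04 m and distance of each of bottle, compound_bar, spare_felt, ring_cone from where it was at the start of the episode below 0.03 m); the arm keeps its last pose, push and grip.
It fails at once if the solvent bottle is pushed more than 30 mm from its place (distance of bottle from where it was at the start of the episode above 0.03 m).
It fails at once if the polishing-compound bar is pushed more than 30 mm from its place (distance of compound_bar from where it was at the start of the episode above 0.03 m).
It fails at once if the spare felt disc is pushed more than 30 mm from its place (distance of spare_felt from where it was at the start of the episode above 0.03 m).
It fails at once if the wooden ring cone is pushed more than 30 mm from its place (distance of ring_cone from where it was at the start of the episode above 0.03 m).
It also fails if it takes over 72 s, if anything falls off the work surface, if the arm or the gripper's body presses on something with over 40 N, if the wrist force passes 120 N, or if a joint passes its speed limit or range.

## Working session

There is one attempt and no reset: what is moved stays moved. The work goes in short steps, Python scripts to look and compute and a tool call to move; the robot and the scene stay as the last step left them, time stands still between calls to the robot, and variables do not carry over. Pictures are saved under pics/ and viewed, at most 10 in all, crops included, and the job is handed in when it is done.

Besides the shell and the picture viewer there is one more tool, called after "Request:" in YAML: its name, and indented under it one key for each argument. step_arm: Moves the arm, as the interface text tells. Its arguments: {"type":"object","properties":{"targets":{"type":"array"},"fingers":{"type":"number"}},"required":["targets"]}

```bash
mkdir -p pics
cat > h.py <<'E'
import numpy as np, cv2
from station import sense, read_camera, close_job, look_for, spot_point
def ray(c,uv):
    K=np.array(c["intrinsics"],float);d=np.array(c["dist"],float);T=np.array(c["camera_from_world"],float)
    p=cv2.undistortPoints(np.array([[uv]],float),K,d)[0,0]
    R=T[:3,:3];o=-R.T@T[:3,3];v=R.T@np.array([p[0],p[1],1]);return o,v/np.linalg.norm(v)
def onz(c,uv,z):
    o,v=ray(c,uv);return o+v*(z-o[2])/v[2]
def tri(c1,u1,c2,u2):
    o1,v1=ray(c1,u1);o2,v2=ray(c2,u2)
    s=np.linalg.lstsq(np.stack([v1,-v2],1),o2-o1,rcond=None)[0]
    a=o1+s[0]*v1;b=o2+s[1]*v2;return (a+b)/2,np.linalg.norm(a-b)
def proj(c,P):
    T=np.array(c["camera_from_world"],float)
    return cv2.projectPoints(np.array(P,float).reshape(-1,1,3),cv2.Rodrigues(T[:3,:3])[0],T[:3,3],np.array(c["intrinsics"],float),np.array(c["dist"],float))[0][:,0]
E
python3 - <<'E'
from h import *
s=sense();print({k:np.round(v,3).tolist() for k,v in s.items()})
C={n:read_camera(n) for n in("side","top")}
for n,c in C.items():
    cv2.imwrite(f"pics/{n}0.png",c["img"][:,:,::-1]);T=c["camera_from_world"];print(n,np.round(-np.array(T)[:3,:3].T@np.array(T)[:3,3]))
Z=dict(machine=0,disc_centre=92,disc_knob=111,screw_wing=102,bottle=0,compound_bar=0,spare_felt=0,ring_cone=0)
for k,z in Z.items():
    r={n:spot_point(k,n)[:2] for n in C}
    for n in C: print(k,n,[(np.round(d["xy"]),round(d["score"],2),np.round(onz(C[n],d["xy"],z))) for d in r[n]])
    if r["side"] and r["top"]: print("   tri",tri(C["side"],r["side"][0]["xy"],C["top"],r["top"][0]["xy"]))
E
```

```text
{'time': 0.0, 'joints': [-1.353, 0.478, 0.022, 1.556, -0.011, 1.109, -0.083], 'dq': [-0.0, 0.0, -0.001, 0.0, -0.001, -0.001, -0.001], 'joint_efforts': [0.001, -58.284, 1.535, -27.26, -0.054, 0.017, 0.0], 'ee_pos': [215.877, 638.937, 240.371], 'tcp_rot': [[-0.947, 0.32, -0.0], [0.32, 0.947, -0.002], [-0.0, -0.002, -1.0]], 'contact_force': [0.135, -0.102, -0.019], 'moment': [0.005, -0.022, -0.002], 'gripper_force': 0.0, 'finger_gap': 87.584}
side [158. 542. 525.]
top [ 411.   14. 1058.]
machine side [(array([317., 282.]), 0.62, array([584.,   3.,   0.]))]
machine top [(array([335., 239.]), 0.63, array([582.,  -1.,   0.]))]
   tri (array([ 5.84509600e+02, -1.46503291e-01, -2.57786416e+00]), np.float64(4.113406523382926))
disc_centre side [(array([302., 270.]), 0.91, array([547.,  87.,  92.]))]
disc_centre top [(array([293., 248.]), 0.63, array([550.,  75.,  92.]))]
   tri (array([552.94767725,  76.49987904,  82.75658474]), np.float64(4.581023802562708))
disc_knob side [(array([344., 263.]), 0.81, array([491.,  51., 111.])), (array([343., 213.]), 0.43, array([587., -80., 111.]))]
disc_kn
[... 762 characters left out ...]
bar top [(array([422., 273.]), 0.82, array([ 519., -171.,    0.]))]
   tri (array([ 518.47661332, -170.11832096,    5.78403365]), np.float64(0.48323845383508657))
spare_felt side [(array([221., 285.]), 0.93, array([719., 117.,   0.]))]
spare_felt top [(array([276., 172.]), 0.59, array([715., 121.,   0.]))]
   tri (array([714.12818549, 120.93098186,   4.8556458 ]), np.float64(0.20315268978831094))
ring_cone side [(array([325., 211.]), 0.59, array([ 742., -227.,    0.])), (array([342., 213.]), 0.51, array([ 702., -241.,    0.]))]
ring_cone top [(array([460., 180.]), 0.95, array([ 708., -250.,    0.]))]
   tri (array([ 725.87133522, -239.56775582,   -2.58855935]), np.float64(40.84303655642983))
```

View pics/top0.png

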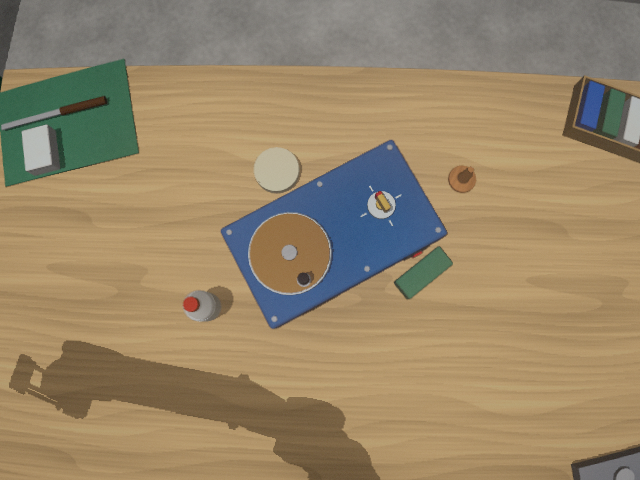

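View pics/side0.png

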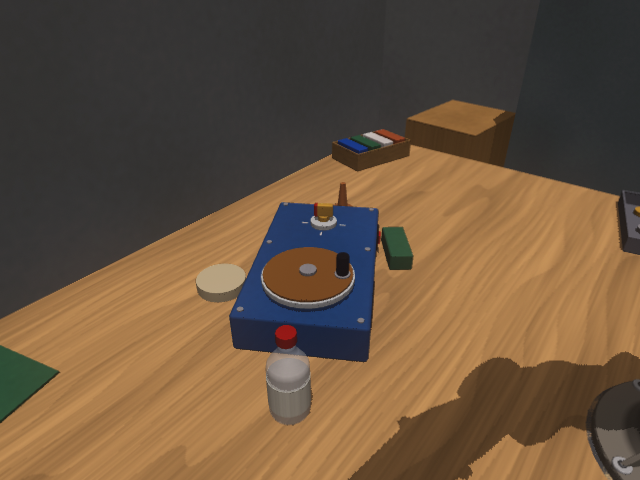

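Top: disc nut near (289,253), knob (304,279), wing (383,203) with its red end up-left, bottle (200,305), compound bar (423,272), felt (276,170), cone (461,179). Side: nut (308,270), knob (343,264), wing (323,213), cone partly hidden behind the machine. Now refine with colour fits.

Run:
```python
from h import *
C={n:read_camera(n) for n in("side","top")}
E={}
for n,c in C.items():
    im=c["img"];hsv=cv2.cvtColor(im,cv2.COLOR_RGB2HSV)
    # collar: white blob near wing; nut: grey blob near disc centre
    wp=proj(c,[637,-84,82])[0]; dp=proj(c,[548,80,98])[0]
    gray=(hsv[...,1]<60)&(hsv[...,2]>100)
    H,W=gray.shape;yy,xx=np.mgrid[:H,:W]
    for nm,p,r,z in(("nut",dp,14,98),):
        m=gray&(np.hypot(xx-p[0],yy-p[1])<r);q=np.array([xx[m].mean(),yy[m].mean()]);E[n,nm]=q;print(n,nm,p,q,m.sum(),onz(c,q,z))
    if n=="top":
        q=np.array([onz(c,u,70)[:2] for u in np.argwhere((hsv[...,0]>100)&(hsv[...,0]<125)&(hsv[...,1]>150)&(hsv[...,2]>60)&(np.hypot(xx-335,yy-235)<140))[:,::-1].astype(float)],np.float32)
        r=cv2.minAreaRect(q);print("box rect",r)
    br=((hsv[...,0]>5)&(hsv[...,0]<22)&(hsv[...,1]>140)&(hsv[...,2]<190)).astype(np.uint8)
    br=cv2.morphologyEx(br,cv2.MORPH_OPEN,np.ones((3,3)))
    k,l,st,ce=cv2.connectedComponentsWithStats(br);i=l[int(dp[1])+12,int(dp[0])-15]
    pts=cv2.convexHull(np.argwhere(l==i)[:,::-1].astype(np.float32))[:,0]
    w=np.array([onz(c,u,92)[:2] for u in pts]);print(n,"disc",i,st[i],cv2.fitEllipse(w.astype(np.float32)))
    # wing: brass + red pixels
    m=np.hypot(xx-wp[0],yy-wp[1]+8)<20
    brass=m&(hsv[...,1]>110)&(hsv[...,0]>12)&(hsv[...,0]<35)&(hsv[...,2]>80);red=m&(hsv[...,1]>140)&((hsv[...,0]<8)|(hsv[...,0]>170))
    for nm,mm in(("brass",brass),("red",red)):
        if mm.any(): q=[xx[mm].mean(),yy[mm].mean()];print(n,nm,q,mm.sum(),onz(c,q,112 if n=="top" else 102))
    x,y=map(int,wp);cr=im[y-35:y+30,x-35:x+35,::-1];E[n,"cr"]=cv2.resize(cr,(390,360),interpolation=cv2.INTER_NEAREST)
print("nut tri",tri(C["side"],E["side","nut"],C["top"],E["top","nut"]))
cv2.imwrite("pics/w0.png",np.hstack([E["side","cr"],E["top","cr"]]))
```

```text
side nut [304.60527753 265.10632528] [307.48062016 268.39534884] 129 [538.7042123   84.15134009  98.        ]
side disc 59 [ 263  247   89   55 3329] ((538.435791015625, 85.18444061279297), (140.58018493652344, 144.9806365966797), 41.369449615478516)
side brass [np.float64(323.20772946859904), np.float64(202.9436392914654)] 621 [ 650.0084284  -101.49780751  102.        ]
side red [np.float64(315.05405405405406), np.float64(209.0)] 37 [647.11928084 -72.02373753 102.        ]
top nut [290.05759599 247.88089734] [288.85638298 251.98404255] 188 [540.58573724  81.8663561   98.        ]
box rect ((581.0106201171875, -51.6365966796875), (144.5435333251953, 120.04988098144531), 52.108673095703125)Traceback (most recent call last):
  File "<stdin>", line 19, in <module>
cv2.error: OpenCV(4.12.0) /io/opencv/modules/imgproc/src/shapedescr.cpp:361: error: (-201:Incorrect size of input array) There should be at least 5 points to fit the ellipse in function 'fitEllipseNoDirect'
```

Run:
```python
from h import *
c=read_camera("top");s=read_camera("side")
im=c["img"];hsv=cv2.cvtColor(im,cv2.COLOR_RGB2HSV)
b=((hsv[...,0]>100)&(hsv[...,0]<128)&(hsv[...,1]>120)).astype(np.uint8)
k,l,st,ce=cv2.connectedComponentsWithStats(b);i=1+st[1:,4].argmax()
pts=cv2.convexHull(np.argwhere(l==i)[:,::-1].astype(np.float32))[:,0]
r=cv2.minAreaRect(np.array([onz(c,u,70)[:2] for u in pts],np.float32));print(st[i],r)
# top face corner rivets (top view, by eye) 
for n,cc,P in(("top",c,[(390,147),(438,230),(274,319),(229,232)]),):
    for p in P: print(p,onz(cc,p,71)[:2].round(1))
cr=[]
for cc in(s,c):
    x,y=map(int,proj(cc,[639,-81,95])[0]);cr.append(cv2.resize(cc["img"][y-32:y+33,x-32:x+33,::-1],(390,390),interpolation=cv2.INTER_NEAREST));print("crop origin",x-32,y-32)
cv2.imwrite("pics/w0.png",np.hstack(cr))
```

```text
[  231   157   214   165 12443] ((584.00634765625, 3.725372314453125), (203.7862548828125, 362.656494140625), 29.977365493774414)
(390, 147) [749.1 -99.5]
(438, 230) [ 592.3 -188.9]
(274, 319) [421.9 106.1]
(229, 232) [578.3 195.8]
crop origin 289 179
crop origin 349 168
```

View pics/w0.png

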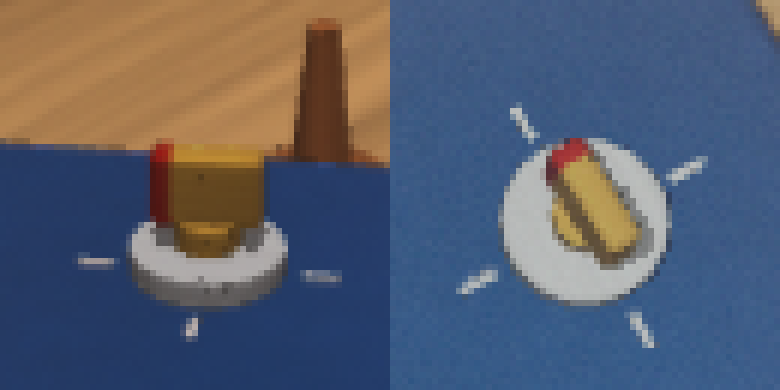

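Top crop: collar centre at about (381.5,204.7), wing red end near (379,193), tail near (388,209), so the red end points roughly along machine +x. The wing screw therefore sits about a quarter turn out. Machine: centre (584,4), yaw 0.524; disc axis (539,82), knob (491,53), screw (634,-83).

The rows are not in the units I measure in: shifts go in shares of 600 mm and turns go in shares of 4 rad. I convert before sending: -296 mm / 600 = -0.4933, -210 mm / 600 = -0.35.

Request:
step_arm:
  targets:
    - [[-0.02,-0.0217,0,0,0,0],[-0.06,-0.0633,0,0,0,0],[-0.1,-0.105,0,0,0,0],[-0.1417,-0.1467,0,0,0,0],[-0.1833,-0.19,0,0,0,0],[-0.225,-0.2333,0,0,0,0],[-0.2667,-0.2767,0,0,0,0],[-0.3083,-0.32,0,0,0,0],[-0.35,-0.3633,0,0,0,0],[-0.3917,-0.4067,0,0,0,0],[-0.4333,-0.45,0,0,0,0],[-0.475,-0.4933,0,0,0,0]]
  fingers: -0.3

```text
time: 2.1
ee_pos: [391.8, 266.2, 241.7]
tcp_rot: [[-0.947, 0.32, 0.0], [0.32, 0.947, 0.001], [-0.0, 0.001, -1.0]]
contact_force: [0.2, 0.2, -0.2]
finger_gap: 57.2
gripper_force: 0.0
```

```bash
cat >> h.py <<'E'
def to(x,y,z):
    s=sense();R=np.array(s["tcp_rot"]);p=np.array(s["ee_pos"])
    print("t",s["time"],"p",p.round(1),"gap",s["finger_gap"],"gf",s["gripper_force"],"F",np.round(s["contact_force"],1),"M",np.round(s["moment"],2),"yaw_y",np.degrees(np.arctan2(R[1,1],R[0,1])).round(1),"q",np.round(s["joints"],2))
    print("shift",(R.T@(np.array([x,y,z])-p)).round(1))
E
python3 -c "
from h import *
to(491.4,53,200)"
```

```text
t 2.1 p [391.8 266.2 241.7] gap 57.198054743506425 gf 0.0 F [ 0.2  0.2 -0.2] M [-0.03 -0.04 -0.04] yaw_y 71.3 q [-0.89  0.14  0.18  2.03 -0.03  0.97  0.55]
shift [-162.6 -170.2   41.6]
```

In the tool's units: -170 mm / 600 = -0.2833, -160 mm / 600 = -0.2667.

Request:
step_arm:
  targets:
    - [[-0.0367,-0.0383,0,0,0,0],[-0.0733,-0.0767,0,0,0,0],[-0.11,-0.115,0.0083,0,0,0],[-0.1467,-0.1533,0.025,0,0,0],[-0.1833,-0.1917,0.0417,0,0,0],[-0.2133,-0.2233,0.0633,0,0,0],[-0.2367,-0.2483,0.0833,0,0,0],[-0.255,-0.2667,0.1,0,0,0],[-0.2667,-0.2783,0.1167,0,0,0],[-0.2717,-0.2833,0.1267,0,0,0],[-0.2717,-0.2833,0.1367,0,0,0],[-0.2717,-0.2833,0.1367,0,0,0]]

```text
time: 3.1
ee_pos: [490.6, 55.1, 158.5]
tcp_rot: [[-0.947, 0.32, -0.002], [0.32, 0.947, -0.0], [0.001, -0.001, -1.0]]
contact_force: [-0.0, 0.5, -0.1]
finger_gap: 57.1
gripper_force: 0.0
```

Run:
```python
from h import *
to(491.4,53,119)
C={n:read_camera(n) for n in("side","top")}
for n,c in C.items(): print(n,proj(c,[sense()["ee_pos"]]),[(np.round(d["xy"]),d["score"]) for d in spot_point("disc_knob",n)[:2]])
x,y=C["side"]["img"],C["top"]["img"]
cv2.imwrite("pics/k.png",np.hstack([cv2.resize(x[190:340,240:440,::-1],(400,300)),cv2.resize(y[180:330,220:420,::-1],(400,300))]))
```

```text
t 3.1 p [490.6  55.1 158.5] gap 57.06204149501757 gf 0.0 F [-0.   0.5 -0.1] M [0.05 0.04 0.04] yaw_y 71.3 q [-0.52  0.29  0.34  2.08 -0.14  0.79  1.14]
shift [-1.4 -1.7 39.5]
side [[343.62652735 237.5073299 ]] [(array([341., 267.]), 0.81)]
top [[301.20902057 276.95060906]] []
```

View pics/k.png

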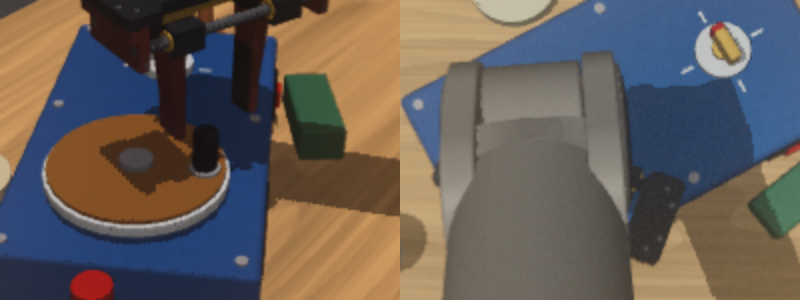

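The knob (side pixel about 342,264) lies between the two open fingers. Next: descend and close.

In the tool's units: 40 mm / 600 = 0.0667, 35 mm / 600 = 0.0583.

Request:
step_arm:
  targets:
    - [[-0.0017,-0.0033,0.0133,0,0,0],[-0.0017,-0.0033,0.03,0,0,0],[-0.0017,-0.0033,0.0467,0,0,0],[-0.0017,-0.0033,0.0583,0,0,0],[-0.0017,-0.0033,0.0667,0,0,0],[-0.0017,-0.0033,0.0667,0,0,0],[-0.0017,-0.0033,0.0667,0,0,0]]

```text
time: 3.88
ee_pos: [491.4, 52.3, 118.9]
tcp_rot: [[-0.947, 0.32, -0.001], [0.32, 0.947, -0.0], [0.001, -0.001, -1.0]]
contact_force: [0.7, -0.1, 0.7]
finger_gap: 57.2
gripper_force: 0.0
```

Request:
step_arm:
  targets:
    - [[0,0,0,0,0,0],[0,0,0,0,0,0],[0,0,0,0,0,0],[0,0,0,0,0,0],[0,0,0,0,0,0],[0,0,0,0,0,0],[0,0,0,0,0,0],[0,0,0,0,0,0]]
  fingers: 1

```text
time: 4.55
ee_pos: [492.3, 53.0, 119.6]
tcp_rot: [[-0.948, 0.32, 0.001], [0.32, 0.948, 0.001], [-0.001, 0.001, -1.0]]
contact_force: [1.9, 2.2, -1.1]
finger_gap: 19.5
gripper_force: 30.0
```

Run:
```python
from h import *
to(491.4,53,119)
print([(np.round(d["xy"]),d["score"],onz(read_camera("side"),d["xy"],111)) for d in spot_point("disc_knob","side")[:2]])
R=np.array(sense()["tcp_rot"]);c=np.array([539,82.]);k=sense()["ee_pos"][:2];print(np.hypot(*(k-c)))
ex=(c-k)/np.hypot(*(c-k));c=k+55*ex
print("c",c)
for a in range(0,391,10):
    v=-55*ex;t=np.radians(a);p=np.array([v[0]*np.cos(t)-v[1]*np.sin(t),v[0]*np.sin(t)+v[1]*np.cos(t)])
    d=R[:2,:2].T@(p-v);print(a,d.round(1),end="; ")
```

```text
t 4.55 p [492.3  53.  119.6] gap 19.531031902537887 gf 29.999892711639404 F [ 1.9  2.2 -1.1] M [ 0.52 -0.43 -0.01] yaw_y 71.4 q [-0.5   0.36  0.32  2.11 -0.17  0.7   1.18]
shift [ 0.8 -0.3  0.6]
[(array([341., 267.]), 0.81, array([489.26187171,  62.69398379, 111.        ]))]
55.0418689624818
c [538.96442176  81.97792742]
0 [0. 0.]; 10 [-7.9 -5.4]; 20 [-16.6  -9.4]; 30 [-25.9 -11.8]; 40 [-35.5 -12.6]; 50 [-45.  -11.7]; 60 [-54.2  -9.1]; 70 [-62.9  -5. ]; 80 [-70.7   0.6]; 90 [-77.4   7.4]; 100 [-82.9  15.3]; 110 [-86.8  24. ]; 120 [-89.3  33.3]; 130 [-90.   42.8]; 140 [-89.1  52.4]; 150 [-86.5  61.6]; 160 [-82.4  70.3]; 170 [-76.9  78.1]; 180 [-70.   84.8]; 190 [-62.1  90.3]; 200 [-53.4  94.2]; 210 [-44.1  96.7]; 220 [-34.6  97.4]; 230 [-25.   96.5]; 240 [-15.8  93.9]; 250 [-7.1 89.8]; 260 [ 0.7 84.3]; 270 [ 7.4 77.4]; 280 [12.8 69.5]; 290 [16.8 60.8]; 300 [19.2 51.5]; 310 [20. 42.]; 320 [19.1 32.4]; 330 [16.5 23.2]; 340 [12.4 14.5]; 350 [6.8 6.7]; 360 [0. 0.]; 370 [-7.9 -5.4]; 380 [-16.6  -9.4]; 390 [-25.9 -11.8];
```

In the tool's units: -54.2 mm / 600 = -0.0903, -25.9 mm / 600 = -0.0432.

Request:
step_arm:
  targets:
    - [[-0.0065,-0.0047,0,0,0,0],[-0.0133,-0.009,0,0,0,0],[-0.0203,-0.0125,0,0,0,0],[-0.0277,-0.0157,0,0,0,0],[-0.0353,-0.018,0,0,0,0],[-0.0432,-0.0197,0,0,0,0],[-0.0512,-0.0207,0,0,0,0],[-0.0592,-0.021,0,0,0,0],[-0.0672,-0.0207,0,0,0,0],[-0.075,-0.0195,0,0,0,0],[-0.0828,-0.0177,0,0,0,0],[-0.0903,-0.0152,0,0,0,0]]

```text
time: 5.65
ee_pos: [540.1, 28.2, 119.5]
tcp_rot: [[-0.948, 0.319, -0.001], [0.319, 0.948, 0.002], [0.002, 0.002, -1.0]]
contact_force: [-2.1, 8.3, 6.0]
finger_gap: 19.4
gripper_force: 30.0
```

Run:
```python
from h import *
s=sense();to(539,82,119.6);d=np.array(s["ee_pos"][:2])-[539,82];r=np.hypot(*d);print(r,"ang",np.degrees(np.arctan2(d[1],d[0]))%360,"Frad",np.dot(s["contact_force"][:2],d)/r)
```

```text
t 5.65 p [540.1  28.2 119.5] gap 19.405270233858477 gf 30.001393854618073 F [-2.1  8.3  6. ] M [ 1.8   0.33 -0.01] yaw_y 71.4 q [-0.42  0.43  0.32  2.   -0.19  0.74  1.26]
shift [18.2 50.6  0.1]
53.80969030169599 ang 271.16267156563606 Frad -8.326824957535598
```

In the tool's units: 93.9 mm / 600 = 0.1565, 87.2 mm / 600 = 0.1453.

Request:
step_arm:
  targets:
    - [[-0.0145,0.0068,0,0,0,0],[-0.0275,0.0162,0,0,0,0],[-0.0387,0.0275,0,0,0,0],[-0.0478,0.0407,0,0,0,0],[-0.0543,0.0552,0,0,0,0],[-0.0585,0.0707,0,0,0,0],[-0.0597,0.0865,0,0,0,0],[-0.0582,0.1025,0,0,0,0],[-0.0538,0.1178,0,0,0,0],[-0.047,0.1323,0,0,0,0],[-0.0378,0.1453,0,0,0,0],[-0.0263,0.1565,0,0,0,0]]

```text
time: 6.65
ee_pos: [586.2, 110.1, 119.6]
tcp_rot: [[-0.947, 0.321, 0.002], [0.321, 0.947, -0.0], [-0.002, 0.0, -1.0]]
contact_force: [3.1, -0.3, 1.5]
finger_gap: 19.6
gripper_force: 30.0
```

Run:
```python
from h import *
s=sense();to(539,82,119.6);d=np.array(s["ee_pos"][:2])-[539,82];r=np.hypot(*d);print(r,"ang",np.degrees(np.arctan2(d[1],d[0]))%360,"Frad",np.dot(s["contact_force"][:2],d)/r)
```

```text
t 6.65 p [586.2 110.1 119.6] gap 19.622646956133224 gf 30.00003844499588 F [ 3.1 -0.3  1.5] M [-0.1  -0.72 -0.03] yaw_y 71.3 q [-0.52  0.5   0.31  1.87 -0.2   0.8   1.13]
shift [ 35.7 -41.7  -0.1]
54.916732108481014 ang 30.744520890697736 Frad 2.526958118944822
```

Request:
step_arm:
  targets:
    - [[0.0132,0.0092,0,0,0,0],[0.0277,0.0157,0,0,0,0],[0.0432,0.0198,0,0,0,0],[0.059,0.021,0,0,0,0],[0.075,0.0195,0,0,0,0],[0.0903,0.0152,0,0,0,0],[0.1048,0.0083,0,0,0,0],[0.1178,-0.0008,0,0,0,0],[0.129,-0.0123,0,0,0,0],[0.138,-0.0255,0,0,0,0],[0.1447,-0.04,0,0,0,0],[0.1487,-0.0555,0,0,0,0]]

```text
time: 7.65
ee_pos: [488.4, 107.0, 119.5]
tcp_rot: [[-0.948, 0.32, -0.001], [0.32, 0.948, 0.0], [0.001, -0.0, -1.0]]
contact_force: [3.3, -0.0, 4.0]
finger_gap: 19.6
gripper_force: 30.0
```

In the tool's units: -60.9 mm / 600 = -0.1015, -59 mm / 600 = -0.0983.

Request:
step_arm:
  targets:
    - [[0.0013,-0.0158,0,0,0,0],[-0.0002,-0.0318,0,0,0,0],[-0.0045,-0.0472,0,0,0,0],[-0.0113,-0.0617,0,0,0,0],[-0.0207,-0.0747,0,0,0,0],[-0.032,-0.0858,0,0,0,0],[-0.0385,-0.0905,0,0,0,0],[-0.0452,-0.0948,0,0,0,0],[-0.0523,-0.0983,0,0,0,0],[-0.0597,-0.1015,0,0,0,0],[-0.0597,-0.1015,0,0,0,0],[-0.0597,-0.1015,0,0,0,0]]

```text
time: 8.65
ee_pos: [505.7, 38.7, 119.5]
tcp_rot: [[-0.947, 0.32, 0.002], [0.32, 0.947, 0.001], [-0.001, 0.002, -1.0]]
contact_force: [4.0, 4.8, 2.5]
finger_gap: 19.3
gripper_force: 30.0
```

Run:
```python
from h import *
s=sense();to(539,82,119.6);d=np.array(s["ee_pos"][:2])-[539,82];r=np.hypot(*d);print(r,"ang",np.degrees(np.arctan2(d[1],d[0]))%360,"Frad",np.dot(s["contact_force"][:2],d)/r)
c=read_camera("side");print([(np.round(d["xy"]),d["score"],onz(c,d["xy"],111)) for d in spot_point("disc_knob","side")[:2]]);cv2.imwrite("pics/t.png",cv2.resize(c["img"][190:340,240:440,::-1],(400,300)))
```

```text
t 8.65 p [505.7  38.7 119.5] gap 19.2609642891457 gf 30.000681281089783 F [4.  4.8 2.5] M [ 1.11 -1.12  0.03] yaw_y 71.3 q [-0.47  0.38  0.33  2.08 -0.18  0.71  1.22]
shift [-17.7  51.6   0.1]
54.60795003280344 ang 232.39422138455507 Frad -6.214075911620731
[(array([341., 254.]), 0.95, array([510.71156519,  33.88845237, 111.        ]))]
```

View pics/t.png

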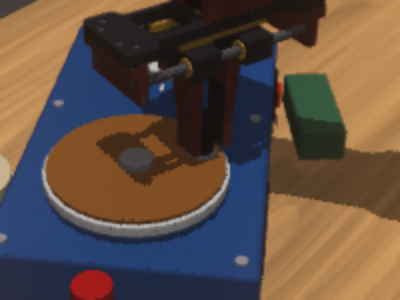

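Knob is held between the fingers at crop (210,130); the disc has turned about 381°. Release, lift and go to the wing.

In the tool's units: -70 mm / 600 = -0.1167, -65 mm / 600 = -0.1083.

Request:
step_arm:
  targets:
    - [[0,0,0,0,0,0],[0,0,0,0,0,0],[0,0,0,0,0,0],[0,0,0,0,0,0],[0,0,0,0,0,0],[0,0,-0.0167,0,0,0],[0,0,-0.0417,0,0,0],[0,0,-0.0667,0,0,0],[0,0,-0.0917,0,0,0],[0,0,-0.1083,0,0,0],[0,0,-0.1167,0,0,0]]
  fingers: -0.3

```text
time: 9.67
ee_pos: [505.0, 38.2, 191.2]
tcp_rot: [[-0.947, 0.32, 0.002], [0.32, 0.947, 0.001], [-0.002, 0.001, -1.0]]
contact_force: [-0.0, 0.2, -0.2]
finger_gap: 57.4
gripper_force: 0.0
```

```bash
python3 -c "
from h import *
to(635,-83,165)"
```

```text
t 9.6667 p [505.   38.2 191.2] gap 57.439733661799536 gf 0.0 F [-0.   0.2 -0.2] M [ 0.04 -0.01 -0.03] yaw_y 71.3 q [-0.51  0.27  0.36  2.03 -0.12  0.87  1.17]
shift [-161.9  -73.2   26.3]
```

In the tool's units: -162 mm / 600 = -0.27, -154 mm / 600 = -0.2567, -0.815 rad / 4 = -0.2038.

Request:
step_arm:
  targets:
    - [[-0.0133,-0.0067,0,0,0,-0.015],[-0.0367,-0.0167,0,0,0,-0.035],[-0.0633,-0.0283,0,0,0,-0.055],[-0.0917,-0.0417,0,0,0,-0.075],[-0.1217,-0.055,0,0,0,-0.095],[-0.1517,-0.0683,0,0,0,-0.115],[-0.1817,-0.0817,0.0083,0,0,-0.135],[-0.21,-0.095,0.0167,0,0,-0.155],[-0.2367,-0.1067,0.025,0,0,-0.175],[-0.2567,-0.1167,0.0333,0,0,-0.1925],[-0.27,-0.1217,0.0433,0,0,-0.2038],[-0.27,-0.1217,0.0433,0,0,-0.2038]]

```text
time: 10.67
ee_pos: [634.3, -84.6, 161.8]
tcp_rot: [[-0.883, -0.469, -0.002], [-0.469, 0.883, -0.001], [0.002, 0.0, -1.0]]
contact_force: [0.9, -0.4, 0.2]
finger_gap: 56.8
gripper_force: 0.0
```

Run:
```python
from h import *
to(635,-83,106)
C={n:read_camera(n) for n in("side","top")}
r={n:spot_point("screw_wing",n)[:1] for n in C};print(r)
for n in C:
  if r[n]: print(onz(C[n],r[n][0]["xy"],102))
a,b=C["side"]["img"],C["top"]["img"]
cv2.imwrite("pics/s.png",np.hstack([cv2.resize(a[150:250,260:390,::-1],(390,300)),cv2.resize(b[150:250,320:450,::-1],(390,300))]))
```

```text
t 10.6667 p [634.3 -84.6 161.8] gap 56.809834744244824 gf 0.0 F [ 0.9 -0.4  0.2] M [ 0.03 -0.    0.01] yaw_y 118.0 q [-0.12  0.51  0.21  1.73 -0.13  0.92  2.2 ]
shift [-1.5  1.1 55.8]
{'side': [{'xy': [323.6, 213.4], 'score': 0.58}], 'top': []}
[623.49442616 -68.18861709 102.        ]
```

View pics/s.png

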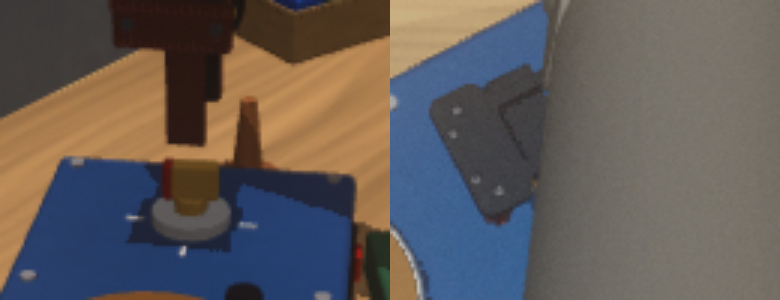

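Side crop: the fingers hang above the wing (crop 190,180) in line with it; the cone is clear. Descend and pinch.

Request:
step_arm:
  targets:
    - [[-0.0017,0.0017,0.0133,0,0,0],[-0.0017,0.0017,0.03,0,0,0],[-0.0017,0.0017,0.0467,0,0,0],[-0.0017,0.0017,0.0633,0,0,0],[-0.0017,0.0017,0.0783,0,0,0],[-0.0017,0.0017,0.0883,0,0,0],[-0.0017,0.0017,0.0933,0,0,0],[-0.0017,0.0017,0.0933,0,0,0]]

```text
time: 11.53
ee_pos: [634.4, -81.5, 106.3]
tcp_rot: [[-0.883, -0.47, -0.002], [-0.47, 0.883, 0.0], [0.001, 0.001, -1.0]]
contact_force: [-0.7, 0.5, 0.8]
finger_gap: 57.0
gripper_force: 0.0
```

Request:
step_arm:
  targets:
    - [[0,0,0,0,0,0],[0,0,0,0,0,0],[0,0,0,0,0,0],[0,0,0,0,0,0],[0,0,0,0,0,0],[0,0,0,0,0,0],[0,0,0,0,0,0],[0,0,0,0,0,0],[0,0,0,0,0,0],[0,0,0,0,0,0]]
  fingers: 1

```text
time: 12.37
ee_pos: [635.5, -81.9, 108.6]
tcp_rot: [[-0.883, -0.47, 0.002], [-0.47, 0.883, -0.0], [-0.001, -0.001, -1.0]]
contact_force: [-0.8, -1.1, 7.7]
finger_gap: 11.7
gripper_force: 50.7
```

```bash
python3 -c "
from h import *
to(635,-83,106)"
```

```text
t 12.3667 p [635.5 -81.9 108.6] gap 11.656101860140703 gf 50.721171498298645 F [-0.8 -1.1  7.7] M [-0.05  0.28  0.02] yaw_y 118.0 q [-0.11  0.57  0.2   1.76 -0.15  0.82  2.21]
shift [ 1.  -0.7  2.6]
```

In the tool's units: -5 mm / 600 = -0.0083, -2 mm / 600 = -0.0033.

Request:
step_arm:
  targets:
    - [[0,0,0,0,0,0],[0,0,0,0,0,0],[0,0,-0.0033,0,0,0],[0,0,-0.0083,0,0,0],[0,0,-0.0083,0,0,0]]
  fingers: 0.3

```text
time: 12.78
ee_pos: [634.9, -81.2, 112.7]
tcp_rot: [[-0.883, -0.47, 0.0], [-0.47, 0.883, 0.0], [-0.0, 0.0, -1.0]]
contact_force: [0.1, 0.4, -0.5]
finger_gap: 30.5
gripper_force: 0.0
```

Request:
step_arm:
  targets:
    - [[0,0,0,0,0,0],[0,0,0,0,0,0],[0,0,0,0,0,0],[0,0,0,0,0,0],[0,0,0,0,0,0],[0,0,0,0,0,0],[0,0,0,0,0,0]]
  fingers: 1

```text
time: 13.37
ee_pos: [635.0, -82.2, 112.2]
tcp_rot: [[-0.883, -0.469, 0.0], [-0.469, 0.883, -0.001], [-0.0, -0.001, -1.0]]
contact_force: [3.4, -2.7, -4.8]
finger_gap: 12.0
gripper_force: 30.0
```

```bash
python3 -c "
from h import *
to(635,-83,110)"
```

```text
t 13.3667 p [635.  -82.2 112.2] gap 11.977879770693477 gf 29.992005228996277 F [ 3.4 -2.7 -4.8] M [-0.62 -0.64 -0.04] yaw_y 118.0 q [-0.11  0.57  0.2   1.76 -0.14  0.83  2.21]
shift [ 0.4 -0.7  2.2]
```

In the tool's units: 0.04 rad / 4 = 0.01.

Request:
step_arm:
  targets:
    - [[0,0,0,0,0,0.01],[0,0,0,0,0,0.025],[0,0,0,0,0,0.045],[0,0,0,0,0,0.065],[0,0,0,0,0,0.085],[0,0,0,0,0,0.105],[0,0,0,0,0,0.125],[0,0,0,0,0,0.145],[0,0,0,0,0,0.165],[0,0,0,0,0,0.185],[0,0,0,0,0,0.2],[0,0,0,0,0,0.2]]

```text
time: 14.37
ee_pos: [635.1, -81.8, 112.2]
tcp_rot: [[-0.951, 0.308, 0.0], [0.308, 0.951, -0.001], [-0.001, -0.001, -1.0]]
contact_force: [3.2, -3.2, -4.2]
finger_gap: 12.0
gripper_force: 30.0
```

```bash
python3 -c "
from h import *
to(635,-83,110)"
```

```text
t 14.3667 p [635.1 -81.8 112.2] gap 12.044857657718683 gf 29.995138943195343 F [ 3.2 -3.2 -4.2] M [-0.7  -0.68 -0.07] yaw_y 72.1 q [-0.26  0.59  0.41  1.77 -0.3   0.84  1.54]
shift [-0.3 -1.2  2.2]
```

In the tool's units: 0.72 rad / 4 = 0.18.

Request:
step_arm:
  targets:
    - [[0,0,0,0,0,0.015],[0,0,0,0,0,0.035],[0,0,0,0,0,0.055],[0,0,0,0,0,0.075],[0,0,0,0,0,0.095],[0,0,0,0,0,0.115],[0,0,0,0,0,0.135],[0,0,0,0,0,0.15],[0,0,0,0,0,0.1625],[0,0,0,0,0,0.1725],[0,0,0,0,0,0.18],[0,0,0,0,0,0.18]]

```text
time: 15.37
ee_pos: [635.3, -81.5, 112.2]
tcp_rot: [[-0.514, 0.858, 0.001], [0.858, 0.514, -0.0], [-0.001, 0.0, -1.0]]
contact_force: [3.4, -4.1, -5.8]
finger_gap: 11.6
gripper_force: 30.0
```

```bash
python3 -c "
from h import *
to(635,-83,110)"
```

```text
t 15.3667 p [635.3 -81.5 112.2] gap 11.57329451099232 gf 29.995508193969727 F [ 3.4 -4.1 -5.8] M [-0.74 -0.9  -0.02] yaw_y 30.9 q [-0.39  0.63  0.59  1.78 -0.45  0.87  0.95]
shift [-1.1 -1.   2.2]
```

Continue gently past the expected seat (yaw 30°), watching Mz.

In the tool's units: 0.02 rad / 4 = 0.005.

Request:
step_arm:
  targets:
    - [[0,0,0,0,0,0.005],[0,0,0,0,0,0.01],[0,0,0,0,0,0.015],[0,0,0,0,0,0.02],[0,0,0,0,0,0.02],[0,0,0,0,0,0.02]]

```text
time: 15.87
ee_pos: [635.2, -81.4, 112.2]
tcp_rot: [[-0.446, 0.895, 0.0], [0.895, 0.446, -0.001], [-0.001, 0.0, -1.0]]
contact_force: [3.4, -3.7, -5.4]
finger_gap: 12.5
gripper_force: 31.1
```

```bash
python3 -c "
from h import *
to(635,-83,110)"
```

```text
t 15.8667 p [635.2 -81.4 112.2] gap 12.530733712253502 gf 31.050467497479985 F [ 3.4 -3.7 -5.4] M [-0.81 -0.9   0.74] yaw_y 26.5 q [-0.4   0.64  0.61  1.78 -0.46  0.87  0.89]
shift [-1.3 -0.9  2.2]
```

Mz jumped to 0.74 N m with the tool at yaw 26.5° (seat expected about 30°), so it is seated. Back off to yaw 120°.

In the tool's units: -0.74 rad / 4 = -0.185.

Request:
step_arm:
  targets:
    - [[0,0,0,0,0,-0.01],[0,0,0,0,0,-0.0275],[0,0,0,0,0,-0.0475],[0,0,0,0,0,-0.0675],[0,0,0,0,0,-0.0875],[0,0,0,0,0,-0.1075],[0,0,0,0,0,-0.1275],[0,0,0,0,0,-0.1475],[0,0,0,0,0,-0.1675],[0,0,0,0,0,-0.185],[0,0,0,0,0,-0.2],[0,0,0,0,0,-0.2]]

```text
time: 16.87
ee_pos: [634.9, -81.8, 112.2]
tcp_rot: [[-0.953, 0.304, 0.0], [0.304, 0.953, 0.0], [-0.0, 0.0, -1.0]]
contact_force: [4.1, -3.0, -6.2]
finger_gap: 11.8
gripper_force: 29.9
```

In the tool's units: -0.83 rad / 4 = -0.2075.

Request:
step_arm:
  targets:
    - [[0,0,0,0,0,-0.01],[0,0,0,0,0,-0.0275],[0,0,0,0,0,-0.0475],[0,0,0,0,0,-0.0675],[0,0,0,0,0,-0.0875],[0,0,0,0,0,-0.1075],[0,0,0,0,0,-0.1275],[0,0,0,0,0,-0.1475],[0,0,0,0,0,-0.1675],[0,0,0,0,0,-0.1875],[0,0,0,0,0,-0.2],[0,0,0,0,0,-0.2075]]

```text
time: 17.87
ee_pos: [635.0, -82.3, 112.2]
tcp_rot: [[-0.868, -0.497, 0.0], [-0.497, 0.868, -0.001], [0.0, -0.001, -1.0]]
contact_force: [4.8, -3.2, -5.7]
finger_gap: 11.8
gripper_force: 30.0
```

Request:
step_arm:
  targets:
    - [[0,0,0,0,0,0],[0,0,0,0,0,0],[0,0,0,0,0,0],[0,0,0,0,0,0],[0,0,0,0,0,0],[0,0,0,0,0,0]]

```text
time: 18.37
ee_pos: [635.0, -82.2, 112.2]
tcp_rot: [[-0.869, -0.495, 0.0], [-0.495, 0.869, -0.001], [0.0, -0.001, -1.0]]
contact_force: [3.1, -3.3, -6.1]
finger_gap: 11.7
gripper_force: 30.0
```

Run:
```python
from h import *
to(635,-83,110)
C={n:read_camera(n) for n in("side","top")}
for k in("bottle","compound_bar","spare_felt","ring_cone"): print(k,[(np.round(d["xy"]),round(d["score"],2),n) for n in C for d in spot_point(k,n)[:1]])
print([(d["xy"],d["score"],np.round(onz(C["side"],d["xy"],102))) for d in spot_point("screw_wing","side")])
cv2.imwrite("pics/e.png",np.hstack([cv2.resize(C["side"]["img"][150:250,260:390,::-1],(390,300)),cv2.resize(C["top"]["img"][100:350,150:475,::-1],(390,300))]))
```

```text
t 18.3667 p [635.  -82.2 112.2] gap 11.746484012970598 gf 29.950191378593445 F [ 3.1 -3.3 -6.1] M [-0.81 -0.91  0.08] yaw_y 119.7 q [-0.11  0.56  0.19  1.76 -0.14  0.83  2.24]
shift [ 0.4 -0.7  2.2]
bottle [(array([205., 309.]), 0.76, 'top')]
compound_bar [(array([396., 254.]), 0.65, 'side')]
spare_felt [(array([223., 286.]), 0.76, 'side'), (array([274., 172.]), 0.86, 'top')]
ring_cone [(array([342., 215.]), 0.68, 'side'), (array([460., 178.]), 0.88, 'top')]
[([323.5, 211.4], 0.72, array([628., -74., 102.]))]
```

View pics/e.png

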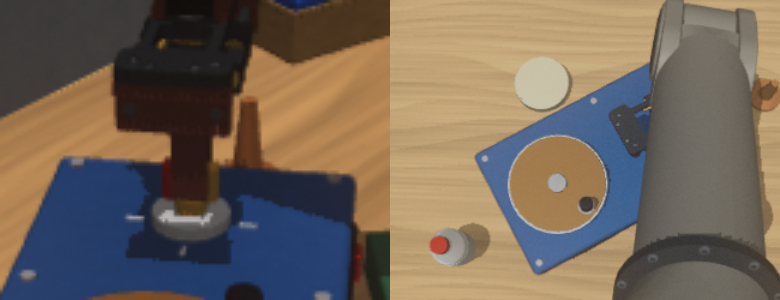

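The wing is gripped at 119.7° (quarter turn = about 120°). The side crop shows its red end left of the finger at (170,178). The top crop shows the knob at (587,205), about 20° past its start, and the loose things unmoved.

```bash
python3 -c "
from station import close_job
print(close_job())"
```

```text
the job is handed in; nothing more can be done
None
```

I handed the job in at about 19 s, but the hand-in returned no verdict: the disc was turned about 381° anticlockwise, the wing screw was seated and backed off to within about 1° of a quarter turn, it is still gripped at 30 N, and the loose things looked unmoved.

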